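# Feed the cross-bar through the sleeve of a microscope boom stand

## Task

Fit the cross-bar of the microscope's boom stand: take the long thin bar from the rack and feed it endwise, straight and without forcing, through the guide sleeve on the stand. Let go of it there with at least 40 mm standing out at each end of the sleeve, and leave the short bar and the thick bar lying in the rack.

Things in the scene. Friction and masses are not known exactly. Their poses are not given: they have to be found in the camera images.
- bar: The bar to fit: plain round aluminium, 14 mm across, 260 mm long, about 80 g, both ends alike. Origin at its middle, on its axis; x runs along it. It lies level in one of three notches, 80 mm apart, of a rack with two rails, 10 mm thick, 50 mm high, 55 mm either side of the rack middle; axis 44 mm above the table. Bare table under its last 55 mm at each end (rack base 130 mm along the bars).
- bar_short: A bystander: plain round aluminium, 14 mm in diameter, only 160 mm long, in another notch of the rack. Origin at its middle, on its axis; x runs along it.
- bar_thick: A bystander: plain round aluminium, 28 mm in diameter (too thick for the sleeve), 260 mm long, in another notch of the rack, its axis about 54 mm above the table. Origin at its middle, on its axis; x runs along it.
- sleeve_mid (a point): Middle of the guide sleeve, on its axis, 110 mm above the table; x along the sleeve, level; z up. Fixed steel tube 100 mm long, open at both ends: bore 26 mm, the last 12 mm at each end flared to 51 mm inside, 58 mm outside; on a pillar on a base plate 90 mm along it, 130 mm across. Left (+y) of the rack, roughly crosswise, within 35 degrees of in line with the bars; feed from the rack side.
There are look-alikes about, which are no part of the job. Leave any black or purple look-alike of the part that bears sleeve_mid alone.

How it is judged:
At the end, for the whole second after the job is handed in: The long thin bar rests in the sleeve bore: its middle within 12 mm sideways and 14 mm in height of the sleeve axis, in line to 11 degrees, and within 47 mm of the sleeve middle (over 35 mm out at each end); at rest; short and thick bars within 30 mm of their starts (distance between bar and sleeve_mid below 0.047 m and y of bar in the frame of sleeve_mid between -0.012 and 0.012 m and z of bar in the frame of sleeve_mid between -0.014 and 0.014 m and angle between the x axis of bar and the x axis of sleeve_mid, either way round below 0.2 rad and linear speed of bar below 0.02 m/s and distance of each of bar_short, bar_thick from where it was at the start of the episode below 0.03 m); the robot touches nothing.
It fails at once if the bar is forced against the sleeve with more than 40 N (contact force between bar and sleeve above 40 N).
It also fails if it takes over 48 s, if anything falls off the work surface, if the arm or the gripper's body presses on something with over 40 N, if the wrist force passes 120 N, or if a joint passes its speed limit or range.

## Robot

A 6-joint arm with a two-finger parallel gripper is mounted at the origin on the work surface. World frame = base frame: x ahead of the robot, y to its left, z up, the work surface at z = 0. Lengths are in m, angles in rad, forces in N, time in s.
With the tool pointing down it reaches from about 0.35 to 0.975 m from the base axis. Payload 4.9 kg.
Tool frame: the origin (TCP) lies on the mounting face of the last link; the fingertips stand 173 mm ahead of it and the grasp point (between the pads) lies 155 mm ahead of it; z points along the fingers, y is the direction in which the jaws open and shut (so a half turn about z gives the same grasp; the last joint's range is limited). The gripper opens to 85 mm and grips with 20 to 120 N. Pads are 22 mm wide; open, the fingers measure 114 mm over their backs; the gripper's body (76 mm by 85 mm) begins 54 mm behind the grasp point. The pads swing forward as they close: fully open they stand 13 mm farther back than shut.
Start: joints at [-1.391, 0.053, 1.613, -0, 1.476, -0.119], TCP at [0.184, -0.597, 0.405] pointing down, gripper open.
Joint ranges: [-3.01, 3.01], [-1.01, 2.22], [0.06, 2.58], [-1.02, 4.17], [0.09, 2.62], [-3.14, 3.14]. Speed limits (rad/s): [2.57, 2.57, 3.14, 3.14, 3.14, 3.14].

## Interface

Orientations are given as a unit quaternion [w, x, y, z].
In Python, from plant import manip gives the robot as it stands.
- The arm moves only by the tool play_rows, never from a script. Its argument "increments" is a list of rows, each an object with "offset": the shift along the tool's x, y, z in mm, a list of three; "twist": the turn about the tool's z in rad; "grip": the opening, from 0 (shut) to 1 (fully open). In form: [{"offset": [dx, dy, dz], "twist": twist, "grip": grip}, ...]. A call has 1 to 5 rows; each row is the pose to reach, as a shift and turn from the pose commanded when the call began, along the tool's axes at that moment; what a row does not reach only later rows make up. A row lasts 1/12 s, in which the tool goes at most 41.7 mm and 7.16 degrees, less where a joint would pass 70% of its speed; a pose out of reach is approached as far as the arm can. A call with a gripper value outside its range is refused whole. The fingers move at their own pace and stop on an object; the grip force is fixed at half the most. Time passes only in rows, so rows that repeat a pose let the fingers close. It gives the time, the measured TCP pose, the force and the opening at its end, in the units of the state.
- manip.state(): the state, without advancing time (a new reading comes with each control period).
- manip.grab_frame(name): name is "side" or "top"; returns the picture (384x512x3 uint8, blue, green, red); there is no depth.
- manip.get_calibration(name): a dict with "fx", "fy", "cx", "cy" (pixels), "T" (4x4, takes a point from camera to world coordinates). Camera axes: x right, y down, z forward; pixel columns grow to the right and rows downward; lengths in m; the calibration is good to about 2 mm. A picture is of the moment at which its call begins. get_calibration takes no time and is no camera call.
- manip.job_done(): hands the job in, once; it reports no verdict.
Trained networks look in the newest picture that a camera, given by its name, has taken for a name from the list of things; names that differ only in an ending like _2 or _b are one class to them, and where a whole thing is asked for, a point or a joint stands for the part that bears it (a point fixed in the world has none). Each returns a list of dicts, best first, with "p" (0 to 1); they miss things now and then, are a little off and sometimes report something else, mostly with a low value. They report only what shows in the picture. A call takes as long as a camera call. They do not tell look-alikes from the thing itself.
- manip.boxes_of(query, camera): "xyz" ([x, y, z] in m, in the coordinates of the camera as it stood for that picture, good to about 4 mm: the middle of the surface that is visible of it).
- manip.tip_of(query, camera): "xyz" ([x, y, z] in m, in the coordinates of the camera as it stood for that picture, good to about 4 mm: a listed point, or the origin of a listed thing).
The state is a dict: "time": time; "joint_pos": joint angles; "joint_vel": joint speeds; "joint_efforts": joint torques, N m; "tool_pos": TCP position; "tool_rot": TCP orientation; "contact_force": force on the tool from outside, world axes, zero at the start; "ft_torque": the same for the moment, N m; "gripper_width": opening from 0.0 (shut) to 1.0 (fully open).
Only numpy, scipy, OpenCV 4.12 (cv2) and the standard library are available. Lean on these libraries where they do the work, as an engineer would, in place of code of your own. Each camera call takes 0.05 s, during which the arm holds its last target. There are 200 camera calls.

## Working session

There is one attempt and no reset: what is moved stays moved. The work goes in short steps, Python scripts to look and compute and a tool call to move; the robot and the scene stay as the last step left them, time stands still between calls to the robot, and variables do not carry over. Pictures are saved under pics/ and viewed, about 8 in all and at most 12, crops included, and the job is handed in when it is done.

Besides the shell and the picture viewer there is one more tool, called after "Emit:" as name(argument=value, ...), one argument or row to a line, values as JSON. play_rows: Moves the arm, as the interface text tells. Its arguments: {"type":"object","properties":{"increments":{"type":"array"}},"required":["increments"]}

```bash
mkdir -p pics; ls
cat > h.py <<'E'
import numpy as np,cv2
from plant import manip
def w(cam,p):
    T=np.array(manip.get_calibration(cam)["T"]); return (T@np.r_[p,1])[:3]
def px(cam,P):
    c=manip.get_calibration(cam);q=np.linalg.inv(np.array(c["T"]))@np.r_[P,1]
    return np.array([c["fx"]*q[0]/q[2]+c["cx"],c["fy"]*q[1]/q[2]+c["cy"]])
def onz(cam,u,v,z):
    c=manip.get_calibration(cam);T=np.array(c["T"])
    d=T[:3,:3]@np.array([(u-c["cx"])/c["fx"],(v-c["cy"])/c["fy"],1]);o=T[:3,3]
    return o+d*(z-o[2])/d[2]
E
python3 - <<'E'
from h import *
np.set_printoptions(precision=4,suppress=True)
a=manip.grab_frame("top");b=manip.grab_frame("side")
cv2.imwrite("pics/top0.png",a);cv2.imwrite("pics/side0.png",b)
for c in("top","side"):
    print(c,np.array(manip.get_calibration(c)["T"])[:3],manip.get_calibration(c)["fx"])
    for q in("bar","bar_short","bar_thick","sleeve_mid"):
        for n,f in(("box",manip.boxes_of),("tip",manip.tip_of)):
            for d in f(q,c): 
                P=w(c,d["xyz"]);print(c,q,n,round(d["p"],2),P,px(c,P).round())
print(manip.state())
E
```

```text
pics
top [[ 0.0093 -0.9953  0.0961  0.3824]
 [-0.9995 -0.012  -0.0277  0.0951]
 [ 0.0288 -0.0958 -0.995   0.9063]] 358.1181270404869
top bar box 0.83 [ 0.6273 -0.1837  0.0533] [351. 121.]
top bar tip 0.85 [ 0.629  -0.1845  0.0451] [350. 122.]
top bar_short box 0.69 [ 0.4761 -0.1977  0.0525] [358. 183.]
top bar_short tip 0.94 [ 0.4749 -0.1966  0.0447] [356. 184.]
top bar_thick box 0.67 [ 0.5507 -0.1833  0.0657] [353. 151.]
top bar_thick tip 0.76 [ 0.5563 -0.1874  0.051 ] [353. 150.]
top sleeve_mid box 0.88 [0.6656 0.3245 0.0161] [147. 107.]
top sleeve_mid box 0.87 [0.4287 0.3775 0.0186] [121. 200.]
top sleeve_mid box 0.82 [0.2104 0.3531 0.0199] [128. 292.]
top sleeve_mid box 0.55 [0.5311 0.1837 0.0169] [201. 161.]
top sleeve_mid tip 0.96 [0.6794 0.3317 0.113 ] [133.  88.]
top sleeve_mid tip 0.8 [0.4354 0.3819 0.1129] [106. 195.]
top sleeve_mid tip 0.68 [0.1987 0.3609 0.1098] [111. 305.]
top sleeve_mid tip 0.58 [0.5441 0.1876 0.1122] [196. 148.]
side [[-0.9619 -0.1749  0.21    0.2357]
 [-0.2733  0.6211 -0.7345  0.7594]
 [-0.002  -0.7639 -0.6453  0.6875]] 410.84817256547746
side bar box
[... 621 characters left out ...]
.189  0.1083] [193. 207.]
side sleeve_mid tip 0.75 [0.6827 0.3312 0.107 ] [ 93. 242.]
side sleeve_mid tip 0.7 [0.2084 0.3658 0.1114] [341. 316.]
side sleeve_mid tip 0.59 [0.4331 0.384  0.1098] [205. 293.]
{'time': 0.9, 'joint_pos': array([-1.391 ,  0.0527,  1.6129, -0.    ,  1.476 , -0.119 ]), 'joint_vel': array([ 0.0005, -0.0007,  0.0005,  0.0014, -0.0002, -0.0012]), 'joint_efforts': array([ -0.0006, -39.368 , -37.0468,  -0.    ,   0.0005,  -0.    ]), 'tool_pos': array([ 0.184 , -0.5973,  0.4047]), 'tool_rot': array([ 0.    ,  0.9889,  0.1488, -0.    ]), 'contact_force': array([ 0.7406,  0.0579, -0.4297]), 'ft_torque': array([ 0.0305, -0.0036, -0.0038]), 'gripper_width': 0.9976182234656275}
```

View pics/top0.png

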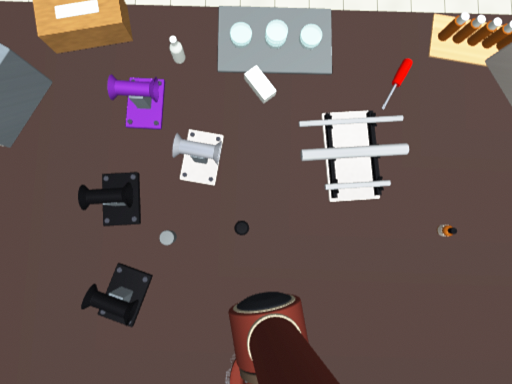

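View pics/side0.png

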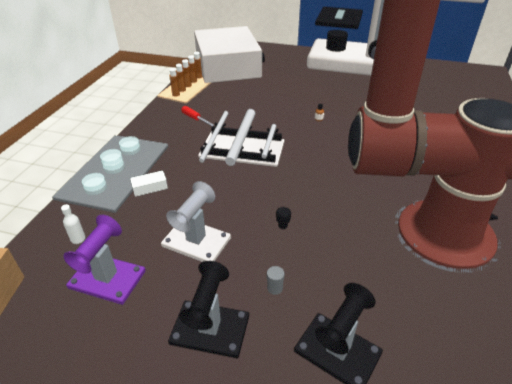

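Run:
```python
from h import *
a=cv2.imread("pics/top0.png");b=cv2.imread("pics/side0.png")
r=lambda i,x0,x1,y0,y1,s:cv2.resize(i[y0:y1,x0:x1],None,fx=s,fy=s,interpolation=cv2.INTER_CUBIC)
p=np.zeros((600,800,3),np.uint8)
def put(i,x,y): p[y:y+i.shape[0],x:x+i.shape[1]]=i
put(r(a,165,230,125,190,6),0,0)      # 390
put(r(b,155,235,175,265,4.5),395,0)
put(r(a,290,410,105,155,4),0,395)
put(r(b,190,290,100,145,3.0),485,420)
cv2.imwrite("pics/crop1.png",p)
```

```text
(no output)
```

View pics/crop1.png

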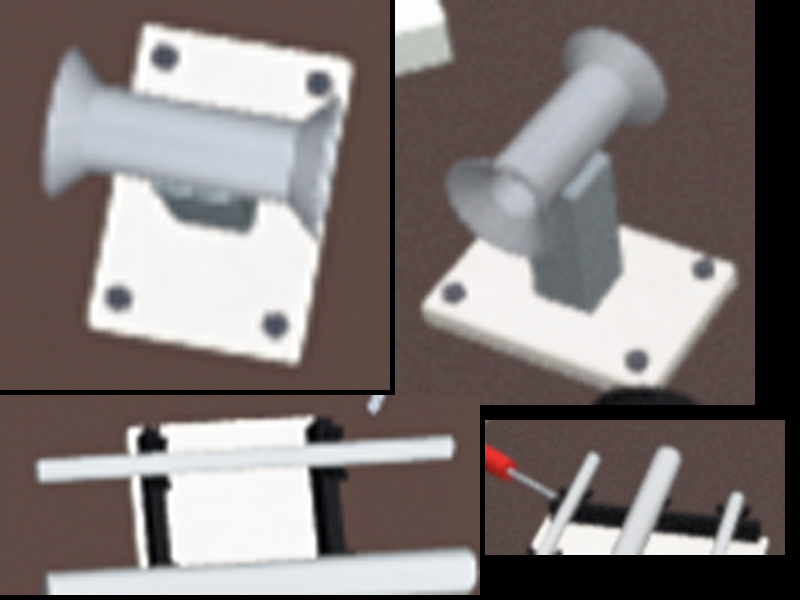

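Run:
```python
from h import *
np.set_printoptions(precision=4,suppress=True)
def seg(n,p,q,z):
    A=onz("top",*p,z);B=onz("top",*q,z);d=A-B
    print(n,"mid",(A+B)/2,"len",np.linalg.norm(d),"ang",np.degrees(np.arctan2(d[1],d[0])))
seg("bar",(299.1,123.3),(402.8,117.6),.044)
seg("sleeve",(174.8,144.8),(219.1,152.4),.11)
c=lambda x,y:(165+x/6-.4,125+y/6-.4)
seg("plate1",c(165,57),c(318,83),.012)
seg("plate2",c(118,298),c(275,324),.012)
seg("platecross",c(165,57),c(118,298),.012)
seg("platecross2",c(318,83),c(275,324),.012)
# side view rims: near rim ellipse, far rim ellipse centres
s=lambda x,y:(155+(x-395)/4.5-.4,175+y/4.5-.4)
A=onz("side",*s(500,207),.11);B=onz("side",*s(616,77),.11);d=A-B
print("side sleeve",(A+B)/2,np.linalg.norm(d),np.degrees(np.arctan2(d[1],d[0])))
for i in range(4):
    manip.grab_frame("top"); 
    for q in("bar","sleeve_mid"):
        for d in manip.tip_of(q,"top"):
            P=w("top",d["xyz"])
            if abs(P[0]-.54)<.05 or q=="bar": print(q,P,d["p"])
```

```text
bar mid [ 0.6325 -0.1879  0.044 ] len 0.26095073435481936 ang 94.18270436437321
sleeve mid [0.5424 0.1849 0.11  ] len 0.10087515258532229 ang 80.96799906610069
plate1 mid [0.5942 0.1768 0.012 ] len 0.06546604650507022 ang 81.08705050897807
plate2 mid [0.4914 0.1934 0.012 ] len 0.06636186914069464 ang 81.24775580558358
platecross mid [0.5478 0.2177 0.012 ] len 0.10422220958037705 ang -9.44659974220134
platecross2 mid [0.5377 0.1525 0.012 ] len 0.10403158217612295 ang -8.954336006702464
side sleeve [0.5409 0.1874 0.11  ] 0.0988967363746756 80.17351443000851
sleeve_mid [0.5445 0.184  0.1094] 0.74
bar [ 0.6283 -0.1848  0.0467] 0.65
sleeve_mid [0.5419 0.1858 0.1068] 0.8
bar [ 0.6326 -0.1865  0.0424] 0.65
sleeve_mid [0.5407 0.1861 0.1109] 0.81
bar [ 0.6315 -0.1859  0.0433] 0.57
sleeve_mid [0.5413 0.1866 0.111 ] 0.87
```

```bash
cat > go.py <<'E'
from h import *
from scipy.spatial.transform import Rotation as R
import sys
def go(P,yaw):
    s=manip.state();q=s["tool_rot"];M=R.from_quat([*q[1:],q[0]]).as_matrix()
    y0=np.degrees(np.arctan2(M[1,0],M[0,0]));dy=(yaw-y0+180)%360-180
    print("t",round(s["time"],2),"pos",s["tool_pos"].round(4),"yaw",y0.round(2),"z",M[:,2].round(4),"off",(1e3*M.T@(np.array(P)-s["tool_pos"])).round(1),"twist",round(-np.radians(dy),4),"w",round(s["gripper_width"],3),"F",s["contact_force"].round(1), "q6",s["joint_pos"].round(2))
if __name__=="__main__":
    a=list(map(float,sys.argv[1:]));go(a[:3],a[3])
E
python3 go.py .6385 -.275 .33 94.2
```

```text
t 1.5 pos [ 0.184  -0.5973  0.4047] yaw 17.12 z [ 0.e+00 -1.e-04 -1.e+00] off [ 529.2 -174.2   74.7] twist -1.3452 w 1.001 F [-0.5 -0.1  0.3] q6 [-1.39  0.05  1.61  0.    1.48 -0.12]
```

Emit:
play_rows(
  increments=[
    {"offset": [529,-174,75],"twist": -1.345,"grip": 0.6},
    {"offset": [529,-174,75],"twist": -1.345,"grip": 0.6},
    {"offset": [529,-174,75],"twist": -1.345,"grip": 0.6},
    {"offset": [529,-174,75],"twist": -1.345,"grip": 0.6},
    {"offset": [529,-174,75],"twist": -1.345,"grip": 0.6},
  ],
)

```text
time: 1.92
tool_pos: [0.3536, -0.4766, 0.3769]
tool_rot: [0.0, 0.894, 0.448, 0.0]
contact_force: [0.3, -0.6, -0.0]
gripper_width: 0.6
```

```bash
python3 go.py .6385 -.275 .33 94.2
```

```text
t 1.92 pos [ 0.3536 -0.4766  0.3769] yaw 53.25 z [ 3.e-04 -5.e-04 -1.e+00] off [332.  107.6  46.9] twist -0.7147 w 0.6 F [ 0.3 -0.6 -0. ] q6 [-1.06 -0.    1.72  0.    1.43 -0.42]
```

Emit:
play_rows(
  increments=[
    {"offset": [332,108,47],"twist": -0.715,"grip": 0.6},
    {"offset": [332,108,47],"twist": -0.715,"grip": 0.6},
    {"offset": [332,108,47],"twist": -0.715,"grip": 0.6},
    {"offset": [332,108,47],"twist": -0.715,"grip": 0.6},
    {"offset": [332,108,47],"twist": -0.715,"grip": 0.6},
  ],
)

```text
time: 2.33
tool_pos: [0.5232, -0.3582, 0.3491]
tool_rot: [0.0, 0.713, 0.702, -0.0]
contact_force: [-0.2, -0.1, -0.2]
gripper_width: 0.598
```

```bash
python3 go.py .6385 -.275 .33 94.2
```

```text
t 2.33 pos [ 0.5232 -0.3582  0.3491] yaw 89.1 z [ 3.e-04 -3.e-04 -1.e+00] off [ 85.  114.   19.1] twist -0.089 w 0.598 F [-0.2 -0.1 -0.2] q6 [-0.72  0.11  1.64 -0.    1.38 -0.7 ]
```

Emit:
play_rows(
  increments=[
    {"offset": [85,114,39],"twist": -0.089,"grip": 0.6},
    {"offset": [85,114,39],"twist": -0.089,"grip": 0.6},
    {"offset": [85,114,39],"twist": -0.089,"grip": 0.6},
    {"offset": [85,114,39],"twist": -0.089,"grip": 0.6},
    {"offset": [85,114,39],"twist": -0.089,"grip": 0.6},
  ],
)

```text
time: 2.75
tool_pos: [0.64, -0.2737, 0.3077]
tool_rot: [-0.001, 0.681, 0.732, 0.0]
contact_force: [-0.6, 0.6, -0.4]
gripper_width: 0.601
```

```bash
python3 go.py .6385 -.275 .199 94.2
python3 - <<'E'
from h import *
a=manip.grab_frame("top");b=manip.grab_frame("side")
p=np.vstack([cv2.resize(a[85:185,280:430],None,fx=4,fy=4,interpolation=2)[:300],cv2.resize(b[60:160,180:330],None,fx=4,fy=4,interpolation=2)[100:400]])
cv2.imwrite("pics/c2.png",p)
for P in((.6385,-.275,.044),(.632,-.187,.044)):print(px("top",P),px("side",P))
E
```

```text
t 2.75 pos [ 0.64   -0.2737  0.3077] yaw 94.12 z [-0.0017  0.0025 -1.    ] off [ -1.4  -1.4 108.7] twist -0.0014 w 0.601 F [-0.6  0.6 -0.4] q6 [-0.51  0.29  1.52  0.    1.34 -0.58]
[385.81172565 118.67653964] [222.8536169  117.80065973]
[350.86551301 120.62325951] [214.86035125 133.01408451]
```

View pics/c2.png

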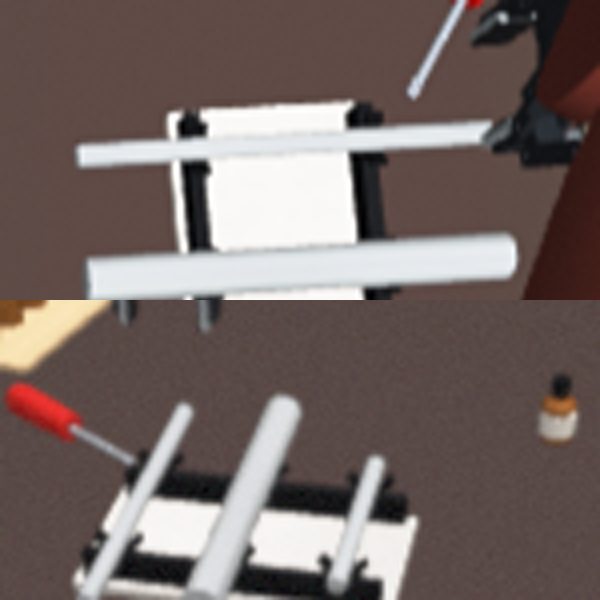

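Emit:
play_rows(
  increments=[
    {"offset": [-1,-1,36],"twist": 0,"grip": 0.6},
    {"offset": [-1,-1,70],"twist": 0,"grip": 0.6},
    {"offset": [-1,-1,95],"twist": 0,"grip": 0.6},
    {"offset": [-1,-1,109],"twist": 0,"grip": 0.6},
    {"offset": [-1,-1,109],"twist": 0,"grip": 0.6},
  ],
)

```text
time: 3.27
tool_pos: [0.6343, -0.2787, 0.1971]
tool_rot: [-0.003, 0.684, 0.73, -0.001]
contact_force: [-0.6, 0.5, -1.2]
gripper_width: 0.601
```

```bash
python3 go.py .6385 -.275 .199 94.2
python3 - <<'E'
from h import *
a=manip.grab_frame("top");b=manip.grab_frame("side")
p=np.vstack([cv2.resize(a[85:185,280:430],None,fx=4,fy=4,interpolation=2)[:300],cv2.resize(b[60:160,180:330],None,fx=4,fy=4,interpolation=2)[100:400]])
cv2.imwrite("pics/c3.png",p)
E
```

```text
t 3.27 pos [ 0.6343 -0.2787  0.1971] yaw 93.74 z [-0.0063  0.0033 -1.    ] off [ 3.4  4.4 -1.9] twist -0.008 w 0.601 F [-0.6  0.5 -1.2] q6 [-0.52  0.4   1.57 -0.    1.17 -0.59]
```

View pics/c3.png

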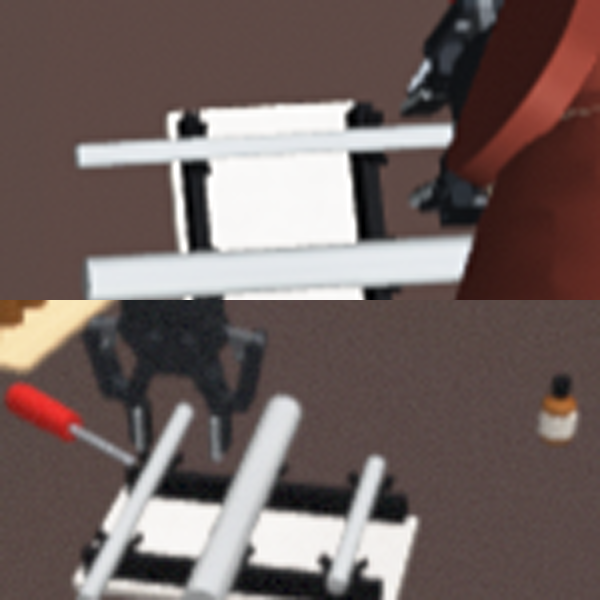

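```bash
python3 go.py .6385 -.275 .199 94.2
```

```text
t 3.37 pos [ 0.6365 -0.2793  0.2022] yaw 93.78 z [ 9.e-04 -7.e-04 -1.e+00] off [4.2 2.3 3.2] twist -0.0074 w 0.595 F [ 0.4 -0.6  0.9] q6 [-0.52  0.4   1.57 -0.    1.17 -0.59]
```

Emit:
play_rows(
  increments=[
    {"offset": [4,2,1],"twist": -0.007,"grip": 0.6},
    {"offset": [4,2,1],"twist": -0.007,"grip": 0.6},
    {"offset": [4,2,1],"twist": -0.007,"grip": 0.6},
  ],
)

```text
time: 3.62
tool_pos: [0.6392, -0.2744, 0.2025]
tool_rot: [0.002, 0.68, 0.733, 0.0]
contact_force: [-0.6, 0.0, 0.1]
gripper_width: 0.605
```

```bash
python3 go.py .6385 -.275 .199 94.2
```

```text
t 3.62 pos [ 0.6392 -0.2744  0.2025] yaw 94.26 z [ 0.0031 -0.0017 -1.    ] off [-0.6 -0.8  3.5] twist 0.0011 w 0.605 F [-0.6  0.   0.1] q6 [-0.51  0.4   1.57  0.    1.17 -0.59]
```

Emit:
play_rows(
  increments=[
    {"offset": [0,0,2],"twist": 0,"grip": 0.35},
    {"offset": [0,0,2],"twist": 0,"grip": 0.2},
    {"offset": [0,0,2],"twist": 0,"grip": 0},
    {"offset": [0,0,2],"twist": 0,"grip": 0},
    {"offset": [0,0,2],"twist": 0,"grip": 0},
  ],
)

```text
time: 4.03
tool_pos: [0.6393, -0.2744, 0.1994]
tool_rot: [0.002, 0.681, 0.733, 0.001]
contact_force: [4.4, 0.4, 2.1]
gripper_width: 0.138
```

Emit:
play_rows(
  increments=[
    {"offset": [0,0,0],"twist": 0,"grip": 0},
    {"offset": [0,0,0],"twist": 0,"grip": 0},
    {"offset": [0,0,0],"twist": 0,"grip": 0},
    {"offset": [0,0,0],"twist": 0,"grip": 0},
  ],
)

```text
time: 4.37
tool_pos: [0.6392, -0.2744, 0.1993]
tool_rot: [0.002, 0.681, 0.733, 0.001]
contact_force: [5.1, 0.5, 3.1]
gripper_width: 0.142
```

```bash
python3 go.py .6385 -.275 .28 94.2
```

```text
t 4.37 pos [ 0.6392 -0.2744  0.1993] yaw 94.22 z [ 0.0034 -0.001  -1.    ] off [ -0.6  -0.5 -80.7] twist 0.0004 w 0.142 F [5.1 0.5 3.1] q6 [-0.51  0.4   1.57  0.    1.17 -0.59]
```

Emit:
play_rows(
  increments=[
    {"offset": [0,0,-10],"twist": 0,"grip": 0},
    {"offset": [0,0,-30],"twist": 0,"grip": 0},
    {"offset": [0,0,-50],"twist": 0,"grip": 0},
    {"offset": [0,0,-70],"twist": 0,"grip": 0},
    {"offset": [0,0,-80],"twist": 0,"grip": 0},
  ],
)

```text
time: 4.78
tool_pos: [0.6382, -0.2744, 0.2803]
tool_rot: [0.0, 0.68, 0.733, -0.0]
contact_force: [0.8, -0.6, 0.4]
gripper_width: 0.141
```

```bash
python3 go.py .488 -.155 .28 81
python3 - <<'E'
from h import *
a=manip.grab_frame("top");b=manip.grab_frame("side")
p=np.vstack([cv2.resize(a[65:165,260:460],None,fx=3,fy=3,interpolation=2),cv2.resize(b[60:160,130:330],None,fx=3,fy=3,interpolation=2)])
cv2.imwrite("pics/c4.png",p)
E
```

```text
t 4.78 pos [ 0.6382 -0.2744  0.2803] yaw 94.25 z [-1.0e-04 -1.1e-03 -1.0e+00] off [ 1.303e+02 -1.410e+02  1.000e-01] twist 0.2313 w 0.141 F [ 0.8 -0.6  0.4] q6 [-0.51  0.31  1.54 -0.    1.3  -0.59]
```

View pics/c4.png

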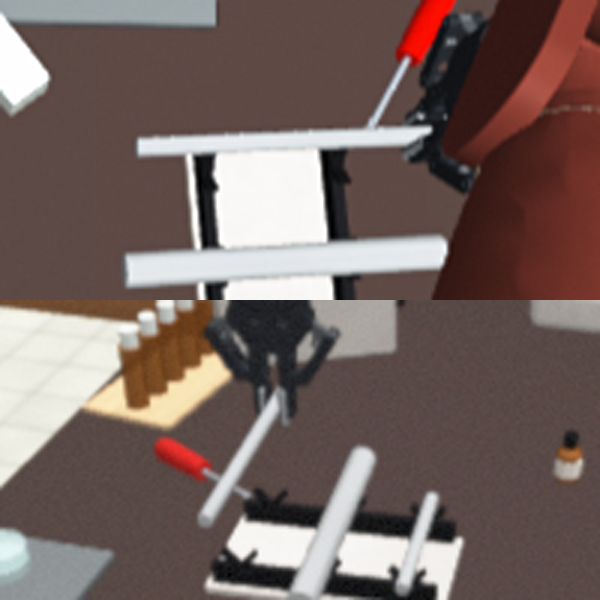

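Emit:
play_rows(
  increments=[
    {"offset": [33,-30,0],"twist": 0.05,"grip": 0},
    {"offset": [66,-60,0],"twist": 0.1,"grip": 0},
    {"offset": [98,-90,0],"twist": 0.15,"grip": 0},
    {"offset": [120,-115,0],"twist": 0.2,"grip": 0},
    {"offset": [130,-141,0],"twist": 0.231,"grip": 0},
  ],
)

```text
time: 5.3
tool_pos: [0.4851, -0.152, 0.2748]
tool_rot: [-0.003, 0.76, 0.65, -0.001]
contact_force: [-0.4, 0.0, -1.1]
gripper_width: 0.14
```

Emit:
play_rows(
  increments=[
    {"offset": [20,0,8],"twist": 0,"grip": 0},
    {"offset": [38,0,15],"twist": 0,"grip": 0},
    {"offset": [38,0,15],"twist": 0,"grip": 0},
    {"offset": [38,0,15],"twist": 0,"grip": 0},
  ],
)

```text
time: 5.63
tool_pos: [0.4931, -0.1167, 0.2611]
tool_rot: [-0.002, 0.76, 0.65, -0.001]
contact_force: [-0.2, -0.0, -0.5]
gripper_width: 0.138
```

```bash
python3 go.py .494 -.118 .265 81
python3 - <<'E'
from h import *
a=manip.grab_frame("top");b=manip.grab_frame("side")
cv2.imwrite("pics/t5.png",a);cv2.imwrite("pics/s5.png",b)
p=np.vstack([cv2.resize(a[110:185,160:360],None,fx=4,fy=4,interpolation=2),cv2.resize(b[120:270,140:340],None,fx=4,fy=4,interpolation=2)[:300]])
cv2.imwrite("pics/c5.png",p)
for c in("top","side"):
  for q in("bar","sleeve_mid"):
    for d in manip.tip_of(q,c): print(c,q,d["p"],w(c,d["xyz"]).round(4))
E
```

```text
t 5.63 pos [ 0.4931 -0.1167  0.2611] yaw 81.1 z [-4.1e-03  9.0e-04 -1.0e+00] off [-1.2  1.1 -3.9] twist 0.0018 w 0.138 F [-0.2 -0.  -0.5] q6 [-0.38 -0.09  2.01 -0.    1.23 -0.22]
top bar 0.76 [ 0.5038 -0.0312  0.1051]
top sleeve_mid 0.93 [0.1997 0.3619 0.1096]
top sleeve_mid 0.83 [0.5452 0.1851 0.1087]
top sleeve_mid 0.59 [0.6761 0.3326 0.1103]
side bar 0.81 [ 0.505  -0.0323  0.1082]
side sleeve_mid 0.94 [0.6817 0.3332 0.1081]
side sleeve_mid 0.74 [0.2077 0.3663 0.1134]
side sleeve_mid 0.6 [0.5373 0.1853 0.1088]
side sleeve_mid 0.56 [0.4322 0.3862 0.107 ]
```

View pics/c5.png

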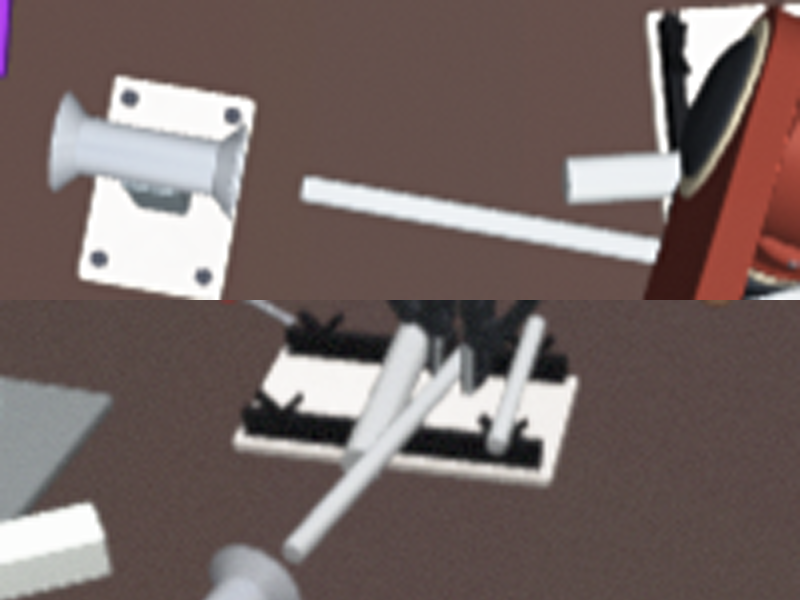

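```bash
cat > tri.py <<'E'
from h import *
def ray(c,u,v):
    k=manip.get_calibration(c);T=np.array(k["T"]);return T[:3,3],T[:3,:3]@np.array([(u-k["cx"])/k["fx"],(v-k["cy"])/k["fy"],1])
def line(t1,t2,*ss):
    o,a=ray("top",*t1);_,b=ray("top",*t2);n=np.cross(a,b)
    out=[]
    for s in ss:
        p,d=ray("side",*s);out.append(p+d*(n@(o-p))/(n@d))
    return np.array(out)
E
cat > fit.py <<'E'
from h import *
def fit(img,x0,x1,f,t=150,hw=8,axis=0):
    # bright band centre around guess line f(u)
    g=cv2.cvtColor(img,cv2.COLOR_BGR2GRAY).astype(float);P=[]
    for u in range(x0,x1):
        c=f(u);r=np.arange(int(c-hw),int(c+hw)+1)
        v=g[r,u] if axis==0 else g[u,r]
        wt=np.clip(v-110,0,60); P.append((u,(wt*r).sum()/wt.sum()))
    P=np.array(P);k=np.polyfit(P[:,0],P[:,1],1);return k,np.std(P[:,1]-np.polyval(k,P[:,0]))
E
python3 - <<'E'
from tri import *;from fit import fit
np.set_printoptions(precision=4,suppress=True)
a=cv2.imread("pics/t5.png");b=cv2.imread("pics/s5.png")
k,e=fit(a,240,318,lambda u:156.6+.176*(u-235.4));print("top bar",k,e)
ks,es=fit(b,165,182,lambda v:213.4-.92*(v-183),axis=1,hw=7);print("side bar u(v)",ks,es)
f=lambda u:np.polyval(k,u);g=lambda v:np.polyval(ks,v)
B=line((240,f(240)),(318,f(318)),(g(183),183),(g(165),165),(253.3,135.0))
s=lambda x,y:(155+(x-395)/4.5-.4,175+y/4.5-.4)
S=line((174.8,144.8),(219.1,152.4),s(500,206.5),s(616,77))
for n,L in(("bar",B),("sl",S)):
    d=L[0]-L[1];print(n,L,"yaw",np.degrees(np.arctan2(d[1],d[0])),"pitch",np.degrees(np.arcsin(d[2]/np.linalg.norm(d))))
print("slmid",S.mean(0), "barpitch02",np.degrees(np.arcsin((B[0]-B[2])[2]/np.linalg.norm(B[0]-B[2]))))
E
python3 go.py .494 -.118 .265 81
```

```text
top bar [  0.1771 114.9131] 0.22406537517900266
side bar u(v) [ -0.8733 371.9772] 0.12226283512729956
bar [[ 0.5266  0.1028  0.1075]
 [ 0.5146  0.0298  0.1076]
 [ 0.4916 -0.1059  0.1113]] yaw 80.64271957814263 pitch -0.050927889399196576
sl [[0.5506 0.234  0.1079]
 [0.5351 0.1331 0.1048]] yaw 81.28602075126756 pitch 1.7582435812245865
slmid [0.5429 0.1835 0.1064] barpitch02 -1.0347441306711738
t 5.93 pos [ 0.4943 -0.1182  0.2633] yaw 80.95 z [ 1.e-04 -2.e-04 -1.e+00] off [ 0.1 -0.3 -1.7] twist -0.0008 w 0.14 F [ 0.5 -0.3 -1.5] q6 [-0.38 -0.1   2.01 -0.    1.23 -0.22]
```

Emit:
play_rows(
  increments=[
    {"offset": [0,3.5,-1],"twist": -0.004,"grip": 0},
    {"offset": [0,3.5,-1],"twist": -0.004,"grip": 0},
    {"offset": [10,3.5,-1],"twist": -0.004,"grip": 0},
    {"offset": [20,3.5,-1],"twist": -0.004,"grip": 0},
    {"offset": [30,3.5,-1],"twist": -0.004,"grip": 0},
  ],
)

```text
time: 6.35
tool_pos: [0.5024, -0.0874, 0.2641]
tool_rot: [-0.0, 0.759, 0.651, 0.0]
contact_force: [0.1, -0.4, -1.1]
gripper_width: 0.137
```

```bash
python3 go.py .528 .1 .2645 81
python3 - <<'E'
from tri import *;from fit import fit
np.set_printoptions(precision=4,suppress=True)
a=manip.grab_frame("top");b=manip.grab_frame("side")
k,e=fit(a,228,305,lambda u:154+.176*(u-228));print("top bar",k,e)
f=lambda u:np.polyval(k,u)
for u in(174.8,219.1):print(u,f(u),"sleeve",144.8+(u-174.8)*.1716)
p=np.vstack([cv2.resize(a[120:190,160:260],None,fx=6,fy=6,interpolation=2)[:300],cv2.resize(b[150:250,150:250],None,fx=6,fy=6,interpolation=2)[:300]])
cv2.imwrite("pics/c6.png",p)
E
```

```text
t 6.35 pos [ 0.5024 -0.0874  0.2641] yaw 81.22 z [-1.e-04  4.e-04 -1.e+00] off [189.1  -3.2  -0.4] twist 0.0039 w 0.137 F [ 0.1 -0.4 -1.1] q6 [-0.32 -0.09  2.    0.    1.23 -0.17]
top bar [  0.1734 113.5142] 0.301085246657028
174.8 143.82436125399553 sleeve 144.8
219.1 151.50595281791357 sleeve 152.40188
```

View pics/c6.png

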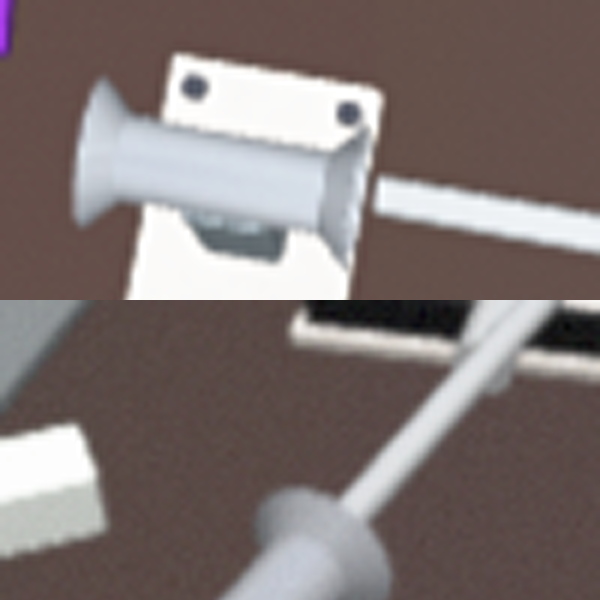

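Emit:
play_rows(
  increments=[
    {"offset": [0,-1.7,0],"twist": 0.003,"grip": 0},
    {"offset": [8,-1.7,0],"twist": 0.003,"grip": 0},
    {"offset": [16,-1.7,0],"twist": 0.003,"grip": 0},
    {"offset": [24,-1.7,0],"twist": 0.003,"grip": 0},
    {"offset": [32,-1.7,0],"twist": 0.003,"grip": 0},
  ],
)

```text
time: 6.87
tool_pos: [0.5055, -0.0557, 0.2641]
tool_rot: [-0.0, 0.76, 0.65, 0.0]
contact_force: [-1.8, 0.1, -1.0]
gripper_width: 0.145
```

```bash
python3 go.py .5285 .1 .2645 81
python3 - <<'E'
from tri import *;from fit import fit
np.set_printoptions(precision=4,suppress=True)
a=manip.grab_frame("top");b=manip.grab_frame("side")
k,e=fit(a,227,290,lambda u:153+.176*(u-227));print("top bar",k,e)
f=lambda u:np.polyval(k,u)
for u in(174.8,219.1):print(u,f(u),"sleeve",144.8+(u-174.8)*.1716)
p=np.vstack([cv2.resize(a[120:190,160:260],None,fx=6,fy=6,interpolation=2)[:300],cv2.resize(b[150:250,150:250],None,fx=6,fy=6,interpolation=2)[:300]])
cv2.imwrite("pics/c7.png",p)
E
```

```text
t 6.87 pos [ 0.5055 -0.0557  0.2641] yaw 81.06 z [ 1.e-04  1.e-04 -1.e+00] off [157.3  -1.5  -0.4] twist 0.001 w 0.145 F [-1.8  0.1 -1. ] q6 [-0.26 -0.1   2.    0.    1.23 -0.1 ]
top bar [  0.1802 112.533 ] 0.09574896189621387
174.8 144.0284982392795 sleeve 144.8
219.1 152.01046939053816 sleeve 152.40188
```

View pics/c7.png

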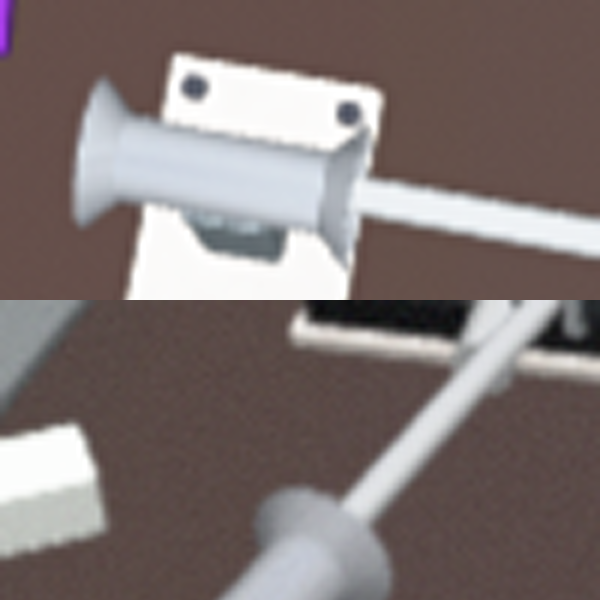

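Emit:
play_rows(
  increments=[
    {"offset": [2,-0.5,0],"twist": -0.005,"grip": 0},
    {"offset": [9,-0.5,0],"twist": -0.005,"grip": 0},
    {"offset": [16,-0.5,0],"twist": -0.005,"grip": 0},
    {"offset": [23,-0.5,0],"twist": -0.005,"grip": 0},
    {"offset": [30,-0.5,0],"twist": -0.005,"grip": 0},
  ],
)

```text
time: 7.38
tool_pos: [0.5097, -0.0261, 0.2641]
tool_rot: [-0.0, 0.758, 0.652, 0.0]
contact_force: [0.0, -0.8, -0.6]
gripper_width: 0.143
```

```bash
python3 go.py .5285 .1 .2645 81;python3 -c "
from plant import manip;s=manip.state();print(s['ft_torque'])"
```

```text
t 7.38 pos [ 0.5097 -0.0261  0.2641] yaw 81.34 z [ 0.e+00  1.e-04 -1.e+00] off [127.5  -0.4  -0.4] twist 0.0059 w 0.143 F [ 0.  -0.8 -0.6] q6 [-0.2  -0.09  2.    0.    1.23 -0.05]
[-0.11545721  0.02419628  0.03838268]
```

Emit:
play_rows(
  increments=[
    {"offset": [7,0,0],"twist": 0.002,"grip": 0},
    {"offset": [14,0,0],"twist": 0.002,"grip": 0},
    {"offset": [21,0,0],"twist": 0.002,"grip": 0},
    {"offset": [28,0,0],"twist": 0.002,"grip": 0},
    {"offset": [35,0,0],"twist": 0.002,"grip": 0},
  ],
)

```text
time: 7.8
tool_pos: [0.515, 0.0086, 0.2641]
tool_rot: [-0.0, 0.759, 0.651, 0.0]
contact_force: [0.9, -0.5, -1.3]
gripper_width: 0.145
```

```bash
python3 go.py .5285 .1 .2645 81
```

```text
t 7.8 pos [0.515  0.0086 0.2641] yaw 81.24 z [ 0.  0. -1.] off [92.4 -0.6 -0.4] twist 0.0042 w 0.145 F [ 0.9 -0.5 -1.3] q6 [-0.13 -0.08  1.99  0.    1.23  0.02]
```

Emit:
play_rows(
  increments=[
    {"offset": [7,0,0],"twist": 0.001,"grip": 0},
    {"offset": [14,0,0],"twist": 0.001,"grip": 0},
    {"offset": [21,0,0],"twist": 0.001,"grip": 0},
    {"offset": [28,0,0],"twist": 0.001,"grip": 0},
    {"offset": [35,0,0],"twist": 0.001,"grip": 0},
  ],
)

```text
time: 8.22
tool_pos: [0.5203, 0.0431, 0.2641]
tool_rot: [-0.0, 0.759, 0.651, 0.0]
contact_force: [-0.1, -0.3, -0.3]
gripper_width: 0.143
```

```bash
python3 go.py .5285 .1 .2645 81
python3 - <<'E'
from tri import *;from fit import fit
a=manip.grab_frame("top");b=manip.grab_frame("side")
p=np.vstack([cv2.resize(a[120:190,140:290],None,fx=4,fy=4,interpolation=2),cv2.resize(b[150:230,140:290],None,fx=4,fy=4,interpolation=2)])
cv2.imwrite("pics/c8.png",p)
E
```

```text
t 8.22 pos [0.5203 0.0431 0.2641] yaw 81.18 z [ 0.  0. -1.] off [57.5 -0.6 -0.4] twist 0.0031 w 0.143 F [-0.1 -0.3 -0.3] q6 [-0.06 -0.06  1.97  0.    1.23  0.09]
```

View pics/c8.png

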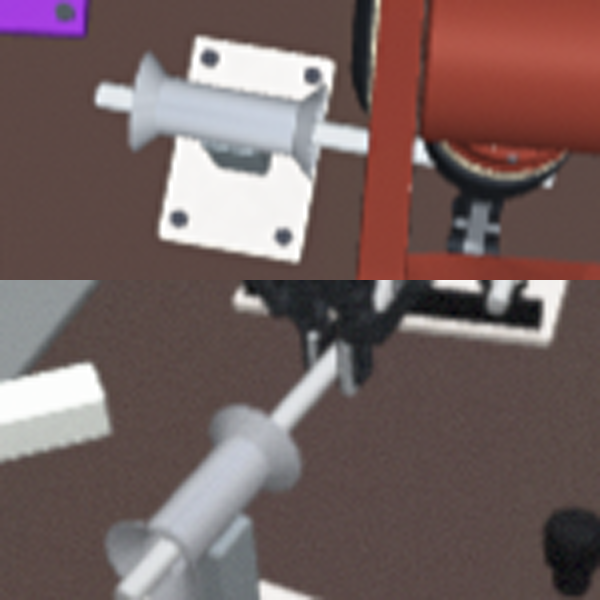

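The bar comes out of the far flare at top crop (115,97) and side crop (130,580), cleanly through, with no side force. Feeding the rest.

Emit:
play_rows(
  increments=[
    {"offset": [7,0,0],"twist": 0,"grip": 0},
    {"offset": [14,0,0],"twist": 0,"grip": 0},
    {"offset": [21,0,0],"twist": 0,"grip": 0},
    {"offset": [28,0,0],"twist": 0,"grip": 0},
    {"offset": [35,0,0],"twist": 0,"grip": 0},
  ],
)

```text
time: 8.73
tool_pos: [0.5257, 0.0777, 0.2641]
tool_rot: [-0.0, 0.759, 0.651, 0.0]
contact_force: [0.2, 0.1, -0.7]
gripper_width: 0.137
```

Emit:
play_rows(
  increments=[
    {"offset": [7,0,0],"twist": 0,"grip": 0},
    {"offset": [14,0,0],"twist": 0,"grip": 0},
    {"offset": [20,0,0],"twist": 0,"grip": 0},
    {"offset": [20,0,0],"twist": 0,"grip": 0},
    {"offset": [20,0,0],"twist": 0,"grip": 0},
  ],
)

```text
time: 9.15
tool_pos: [0.5287, 0.0971, 0.2641]
tool_rot: [0.0, 0.759, 0.651, -0.0]
contact_force: [0.2, 0.0, -1.5]
gripper_width: 0.14
```

```bash
python3 go.py .5285 .1 .2645 81
python3 - <<'E'
from h import *
for c in("top","side"):
  manip.grab_frame(c)
  for q in("bar","sleeve_mid"):
    for d in manip.tip_of(q,c): print(c,q,round(d["p"],2),w(c,d["xyz"]).round(4))
E
```

```text
t 9.15 pos [0.5287 0.0971 0.2641] yaw 81.22 z [-1.e-04 -2.e-04 -1.e+00] off [ 2.8 -0.6 -0.4] twist 0.0038 w 0.14 F [ 0.2  0.  -1.5] q6 [ 0.04 -0.02  1.94 -0.    1.23  0.2 ]
top bar 0.63 [ 0.5532 -0.1865  0.0534]
top sleeve_mid 0.95 [0.1967 0.3616 0.1096]
top sleeve_mid 0.94 [0.543  0.1844 0.1067]
top sleeve_mid 0.85 [0.6786 0.332  0.1123]
top sleeve_mid 0.7 [0.4353 0.3821 0.111 ]
side bar 0.6 [0.5424 0.1827 0.1105]
side sleeve_mid 0.9 [0.2079 0.3669 0.1117]
side sleeve_mid 0.8 [0.6805 0.3314 0.1065]
side sleeve_mid 0.79 [0.5401 0.1866 0.1063]
side sleeve_mid 0.59 [0.4365 0.3864 0.109 ]
```

Emit:
play_rows(
  increments=[
    {"offset": [0,0,2],"twist": 0,"grip": 0},
    {"offset": [0,0,4],"twist": 0,"grip": 0},
    {"offset": [0,0,4],"twist": 0,"grip": 0.2},
    {"offset": [0,0,4],"twist": 0,"grip": 0.3},
    {"offset": [0,0,4],"twist": 0,"grip": 0.4},
  ],
)

```text
time: 9.87
tool_pos: [0.5288, 0.0967, 0.2602]
tool_rot: [0.0, 0.759, 0.651, 0.0]
contact_force: [-0.2, 1.0, 0.2]
gripper_width: 0.396
```

Emit:
play_rows(
  increments=[
    {"offset": [0,0,0],"twist": 0,"grip": 0.45},
    {"offset": [0,0,0],"twist": 0,"grip": 0.45},
    {"offset": [0,0,-20],"twist": 0,"grip": 0.45},
    {"offset": [0,0,-50],"twist": 0,"grip": 0.45},
    {"offset": [0,0,-85],"twist": 0,"grip": 0.45},
  ],
)

```text
time: 10.28
tool_pos: [0.5278, 0.0967, 0.3437]
tool_rot: [-0.002, 0.759, 0.651, -0.002]
contact_force: [0.4, -0.3, -0.2]
gripper_width: 0.446
```

Emit:
play_rows(
  increments=[
    {"offset": [-40,0,-20],"twist": 0,"grip": 0.45},
    {"offset": [-80,0,-40],"twist": 0,"grip": 0.45},
    {"offset": [-110,0,-40],"twist": 0,"grip": 0.45},
    {"offset": [-140,0,-40],"twist": 0,"grip": 0.45},
    {"offset": [-140,0,-40],"twist": 0,"grip": 0.45},
  ],
)

```text
time: 10.7
tool_pos: [0.5067, -0.0453, 0.3863]
tool_rot: [0.002, 0.761, 0.649, -0.0]
contact_force: [-0.9, 0.6, -0.4]
gripper_width: 0.452
```

```bash
python3 go.py .5285 .1 .2645 81
python3 - <<'E'
from h import *
a=manip.grab_frame("top");b=manip.grab_frame("side")
p=np.vstack([a[60:320,80:480],b[90:350,60:460]])
cv2.imwrite("pics/c9.png",p)
for c in("top","side"):
  for q in("bar","bar_short","bar_thick"):
    for d in manip.tip_of(q,c): print(c,q,round(d["p"],2),w(c,d["xyz"]).round(4))
E
```

```text
t 10.7 pos [ 0.5067 -0.0453  0.3863] yaw 80.88 z [ 0.0018 -0.0025 -1.    ] off [147.2  -1.8 121.5] twist -0.002 w 0.452 F [-0.9  0.6 -0.4] q6 [-0.24 -0.22  1.9  -0.    1.46 -0.08]
top bar_thick 0.5 [ 0.5567 -0.1889  0.0554]
side bar 0.86 [0.5405 0.1811 0.1024]
side bar_short 0.63 [ 0.4751 -0.1981  0.0469]
side bar_thick 0.86 [ 0.5508 -0.1918  0.0494]
```

View pics/c9.png

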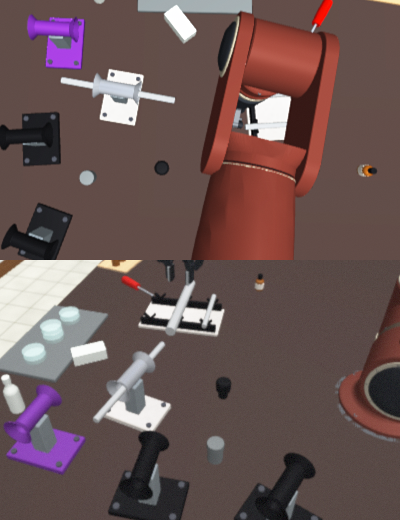

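```bash
python3 -c "
from plant import manip;print(manip.job_done())"
```

```text
the job is handed in; nothing more can be done
None
```

I fed the long thin bar through the grey sleeve on the white base plate, let it go there and handed the job in at about 10.8 s. No verdict came back.

- **Insertion:** I held the bar about 88 mm behind its middle. The tool force read about 2 N or less during the feed, which is close to sensor noise.
- **Final position:** in the last pictures the bar lies through the sleeve with both ends standing well out. The side-camera network put its middle at (0.541, 0.181, 0.102). That is about 5 mm from the sleeve middle lengthwise and about 8 mm below its axis. Lying on the bottom of the bore should give 6 mm, and the limit is 14 mm.
- **Other bars:** the short and thick bars still lie in the rack, within about 5 mm of where they were first measured. The short bar could only be checked from the side camera at the end.
- **Arm:** the gripper is open and clear, about 150 mm back and 120 mm up, touching nothing.

**Disagreements:** from the top camera, the network mistook the thick bar for the long one just before release. Afterwards it did not report the long bar at all, because the arm hid part of the view. I relied on the side camera and on both pictures instead.

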